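# Snap shut the uncaught probe case

### The job

One of these three probe cases has not caught. Tug each lid up by its orange knob until you find the one that comes up a centimetre or so, then press that lid down until its catch snaps and holds it shut. Leave the bottle, beaker and metal horn where they stand.

Things in the scene. Friction and masses are not known exactly. Their poses are not given: they have to be found in the camera images.
- case_a: instrument case fixed to the bench: lilac base 160 (x) by 120 (y) mm, cream lid 166 by 126. All three look alike. Origin: centre of its underside, at bench height; x runs from the catch (front) to the hinge (back), z up. Hinge line along y at x = 80, z = 60 mm. The lid's flat top is 68 mm up when caught; at the front about 4 mm higher when not
- case_b: instrument case fixed to the bench: lilac base 160 (x) by 120 (y) mm, cream lid 166 by 126. All three look alike. Origin: centre of its underside, at bench height; x runs from the catch (front) to the hinge (back), z up. Hinge line along y at x = 80, z = 60 mm. The lid's flat top is 68 mm up when caught; at the front about 4 mm higher when not
- case_c: instrument case fixed to the bench: lilac base 160 (x) by 120 (y) mm, cream lid 166 by 126. All three look alike. Origin: centre of its underside, at bench height; x runs from the catch (front) to the hinge (back), z up. Hinge line along y at x = 80, z = 60 mm. The lid's flat top is 68 mm up when caught; at the front about 4 mm higher when not
- knob_a (a point): where the centre of the orange ball knob of case_a's lid is when the lid is caught (4 mm higher if not): case x = -105, y = 0, 75 mm up, 22 mm in front of the lid; axes as the case; does not move with the lid. Smooth ball 24 mm across on a 10 mm stalk that slopes down to the lid's front along case x. Pinch it from above across y; it turns in the fingers. Raised 10 mm it moves 1 mm towards the hinge
- knob_b (a point): where the centre of the orange ball knob of case_b's lid is when the lid is caught (4 mm higher if not): case x = -105, y = 0, 75 mm up, 22 mm in front of the lid; axes as the case; does not move with the lid. Smooth ball 24 mm across on a 10 mm stalk that slopes down to the lid's front along case x. Pinch it from above across y; it turns in the fingers. Raised 10 mm it moves 1 mm towards the hinge
- knob_c (a point): where the centre of the orange ball knob of case_c's lid is when the lid is caught (4 mm higher if not): case x = -105, y = 0, 75 mm up, 22 mm in front of the lid; axes as the case; does not move with the lid. Smooth ball 24 mm across on a 10 mm stalk that slopes down to the lid's front along case x. Pinch it from above across y; it turns in the fingers. Raised 10 mm it moves 1 mm towards the hinge
- lid_a (a joint): lid angle of case_a, rad, 0 as found at the start on every case, grows opening (to 1.2). Caught: gives under 0.01 to a 10 N tug. Uncaught: lifts with 1 to 2 N (10 mm at the knob = 0.054), drops if let go. Snapping shut takes about 10 to 15 N down on the knob or the lid's front, against a springy seal; it then stays at about -0.024 by itself (uncaught it springs back to 0 or more). Hard stop 1.5 mm below that
- lid_b (a joint): lid angle of case_b, rad, 0 as found at the start on every case, grows opening (to 1.2). Caught: gives under 0.01 to a 10 N tug. Uncaught: lifts with 1 to 2 N (10 mm at the knob = 0.054), drops if let go. Snapping shut takes about 10 to 15 N down on the knob or the lid's front, against a springy seal; it then stays at about -0.024 by itself (uncaught it springs back to 0 or more). Hard stop 1.5 mm below that
- lid_c (a joint): lid angle of case_c, rad, 0 as found at the start on every case, grows opening (to 1.2). Caught: gives under 0.01 to a 10 N tug. Uncaught: lifts with 1 to 2 N (10 mm at the knob = 0.054), drops if let go. Snapping shut takes about 10 to 15 N down on the knob or the lid's front, against a springy seal; it then stays at about -0.024 by itself (uncaught it springs back to 0 or more). Hard stop 1.5 mm below that
- reagent: bystander: amber bottle with blue cap, 60 mm across, 130 mm tall; origin at the centre of its underside
- beaker: bystander: glass beaker, 66 mm across, 85 mm tall; origin at the centre of its underside
- horn: bystander: aluminium sonicator horn standing upright, 48 mm across at its foot, 110 mm tall; origin at the centre of its underside
There are look-alikes about, which are no part of the job. What is shaped like the case_b but brown or green is not meant.

How it is judged:
On the way, in this order (a step that is already met when the one before it is completed fails the run):
1. the uncaught lid is found: it is lifted by its knob, by more than 0.03 rad (5.5 mm at the knob) (value of joint any of lid_a, lid_b, lid_c above 0.03 rad), for 0.1 s.
2. that lid is pressed home and its catch has snapped (value of joint any of lid_a, lid_b, lid_c below -0.017 rad), for 0.2 s.
At the end, for the whole second after the job is handed in: the lid that was uncaught is held down by its catch (its angle below -0.017 rad, untouched), the other two lids are shut (within 0.01 rad of how they were found), all at rest, and bottle, beaker and horn are within 30 mm of where they stood (value of joint any of lid_a, lid_b, lid_c below -0.017 rad and value of joint each of lid_a, lid_b, lid_c below 0.01 rad and velocity of joint each of lid_a, lid_b, lid_c below 0.05 rad/s and distance of each of reagent, beaker, horn from where it was at the start of the episode below 0.03 m).
It fails at once if the bottle is knocked over or pushed more than 30 mm (distance of reagent from where it was at the start of the episode above 0.03 m or angle between reagent's own z axis and vertical above 0.4 rad).
It fails at once if the beaker is knocked over or pushed more than 30 mm (distance of beaker from where it was at the start of the episode above 0.03 m or angle between beaker's own z axis and vertical above 0.4 rad).
It fails at once if the horn is knocked over or pushed more than 30 mm (distance of horn from where it was at the start of the episode above 0.03 m or angle between horn's own z axis and vertical above 0.4 rad).
It also fails if it takes over 48 s, if anything falls off the work surface, if the arm or the gripper's body presses on something with over 40 N, if the wrist force passes 120 N, or if a joint passes its speed limit or range.

### The arm

A 7-joint arm with a two-finger parallel gripper is mounted at the origin on the work surface. World frame = base frame: x ahead of the robot, y to its left, z up, the work surface at z = 0. Lengths are in m, angles in rad, forces in N, time in s.
With the tool pointing down it reaches from about 0.425 to 1.025 m from the base axis. Payload 9.4 kg.
Tool frame: the origin (TCP) lies on the centre line of the jaws, within the pads' length; the fingertips stand 25 mm ahead of it and the grasp point (between the pads) lies 6 mm ahead of it; z points along the fingers, y is the direction in which the jaws open and shut (so a half turn about z gives the same grasp; the last joint's range is limited). The gripper opens to 85 mm and grips with 20 to 120 N. Pads are 22 mm wide; open, the fingers measure 114 mm over their backs; the gripper's body (76 mm by 85 mm) begins 54 mm behind the grasp point. The pads swing forward as they close: fully open they stand 13 mm farther back than shut.
Start: joints at [1.057, 0.599, -0.003, 1.599, 0.002, 0.943, -0.08], TCP at [0.307, -0.657, 0.256] pointing down, gripper open.
Joint ranges: [-2.57, 2.57], [-0.35, 1.97], [-1.29, 1.29], [0.11, 2.56], [-1.05, 4.19], [0.11, 1.86], [-2.63, 2.63]. Speed limits (rad/s): [2.22, 2.22, 3.01, 3.01, 3.14, 3.14, 3.14].

### API

Orientations are given as a unit quaternion [w, x, y, z].
In Python, from station import ctrl gives the robot as it stands.
- The arm moves only by the tool play_rows, never from a script. Its argument "series" is a list of rows, each a list of 6 numbers: the shift along the tool's x, y, z normalised to -1 to 1, where 1 is 0.4 m, then the turn, a rotation vector about the tool's x, y, z normalised to -1 to 1, where 1 is 0.5 rad. In form: [[dx, dy, dz, wx, wy, wz], ...]. A call has exactly 8 rows; each row is the pose to reach, as a shift and turn from the pose measured when the call began, along the tool's axes at that moment; what a row does not reach only later rows make up. A row lasts 1/10 s, in which the tool goes at most 50 mm and 8.59 degrees, less where a joint would pass 70% of its speed; a pose out of reach is approached as far as the arm can. A call with a number of a shift or a turn outside -1 to 1 is refused whole. A call with a gripper value outside its range is refused whole. "jaw" is the opening, from 0 (shut) to 1 (fully open), set as the call begins (left out, the last holds). The fingers move at their own pace and stop on an object; "squeeze" is the grip in N (left out, the last holds). Time passes only in rows, so rows that repeat a pose let the fingers close, or fill a call up. It gives the time, the measured TCP pose, the force and the opening at its end, in the units of the state.
- ctrl.state(): the state, without advancing time (a new reading comes with each control period).
- ctrl.get_image(name): name is "scene" or "top" or "wrist"; returns a dict with "img" (400x640x3 uint8, red, green, blue), "K" (3x3 intrinsics, pixels), "world_from_camera" (4x4, takes a point from camera to world coordinates); the wrist camera has in their place "tool_from_camera" (4x4, takes a point from camera to tool coordinates, whose origin is the TCP and whose axes are the flange's). Camera axes: x right, y up, looking along -z (the intrinsics and any distortion apply to the point x, -y, -z); pixel columns grow to the right and rows downward; lengths in m; the calibration is good to about 2 mm. A picture is of the moment at which its call begins: read the wrist's pose just before it. There is no depth.
- ctrl.close_job(): hands the job in, once; it reports no verdict.
The state is a dict: "time_s": time; "joints": joint angles; "dq": joint speeds; "effort": joint torques, N m; "ee_pos": TCP position; "tcp_rot": TCP orientation; "wrist_force": force on the tool from outside, world axes, zero at the start; "moment": the same for the moment, N m; "gripper_width": opening from 0.0 (shut) to 1.0 (fully open).
Only numpy, scipy, OpenCV 4.12 (cv2) and the standard library are available. Lean on these libraries where they do the work, as an engineer would, in place of code of your own. Each camera call takes 0.05 s, during which the arm holds its last target. There are 200 camera calls.

## Working session

There is one attempt and no reset: what is moved stays moved. The work goes in short steps, Python scripts to look and compute and a tool call to move; the robot and the scene stay as the last step left them, time stands still between calls to the robot, and variables do not carry over. Pictures are saved under pics/ and viewed, on a budget of 10 in all, crops included, one or two more only if the job needs it, and the job is handed in when it is done.

Besides the shell and the picture viewer there is one more tool, called by a JSON object that holds its "fn" and its "kwargs", one argument or row to a line. play_rows: Moves the arm, as the interface text tells. Scaled input: -1 to 1 covers 0.4 m each way for a shift and 0.5 rad each way for a turn. Its arguments: {"type":"object","properties":{"series":{"type":"array"},"jaw":{"type":"number"},"squeeze":{"type":"number"}},"required":["series"]}

```bash
mkdir -p pics; python3 - <<'E'
from station import ctrl
import cv2,numpy as np
s=ctrl.state(); print(s)
for n in("top","scene"):
    d=ctrl.get_image(n); cv2.imwrite(f"pics/{n}0.png",d["img"][:,:,::-1]); np.savez(f"{n}0.npz",**d)
    print(n,d["K"],d["world_from_camera"],d.keys())
E
```

```text
{'time_s': 0.0, 'joints': array([ 1.05727714,  0.60013424, -0.00252186,  1.60014278,  0.0018319 ,
        0.94288001, -0.07980973]), 'dq': array([ 8.41072965e-05, -4.06568199e-04,  1.00291771e-03,  2.32365562e-03,
        9.94746426e-04,  2.08543941e-04, -2.88327463e-04]), 'effort': array([-6.79048862e-04, -7.76449156e+01,  1.56522196e+00, -2.58018082e+01,
        1.24250530e-02,  8.93393444e-03, -5.86240867e-05]), 'ee_pos': array([ 0.30650381, -0.65654545,  0.25540605]), 'tcp_rot': array([-7.38288026e-04,  9.76237584e-01,  2.16701567e-01, -2.56547999e-04]), 'wrist_force': array([-0.97165604, -0.26775765, -0.04094128]), 'moment': array([ 0.02831703,  0.01904843, -0.00161855]), 'gripper_width': 1.003946946191002}
top [[488.08547311   0.         321.24326424]
 [  0.         488.08547311 198.49706624]
 [  0.           0.           1.        ]] [[-0.02672248  0.99430287 -0.10318773  0.40585824]
 [-0.99964075 -0.02636625  0.00481493 -0.14472328]
 [ 0.00206683  0.10327932  0.99465024  1.71518556]
 [ 0.          0.          0.          1.        ]] dict_keys(['img', 'K', 'world_from_camera'])
scene [[449.47712708   0.         311.67117791]
 [  0.         449.47712708 203.31472747]
 [  0.           0.           1.        ]] [[-0.27742491 -0.56259714  0.77879386  1.78879116]
 [ 0.96060091 -0.1482791   0.23507276  0.22679832]
 [-0.01677241  0.81332513  0.58156764  0.99827658]
 [ 0.          0.          0.          1.        ]] dict_keys(['img', 'K', 'world_from_camera'])
```

View pics/top0.png

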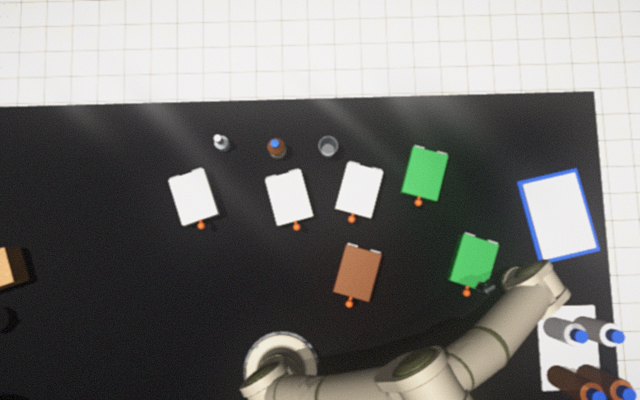

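View pics/scene0.png

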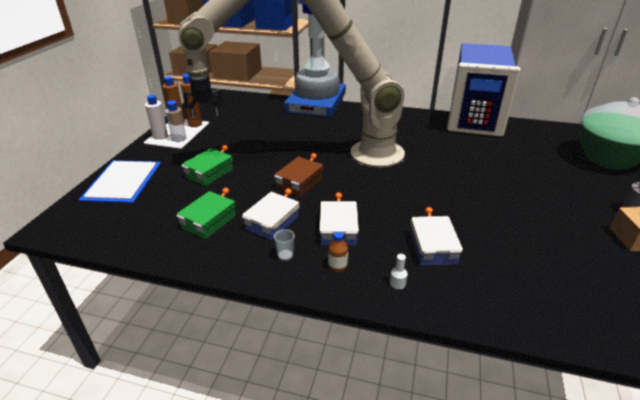

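The top view shows three cream cases at about (193,197), (289,197) and (360,190), with knobs at (201,225), (297,227) and (351,218) on the robot side. The horn, bottle and beaker stand behind the hinges. The scene view shows the same layout. The brown and green cases are decoys.

```bash
cat > h.py <<'E'
import cv2,numpy as np
def ray(K,T,uv):
    u=np.linalg.inv(K)@[uv[0],uv[1],1]; d=T[:3,:3]@[u[0],-u[1],-u[2]]; return T[:3,3],d/np.linalg.norm(d)
def plane(K,T,uv,z):
    o,d=ray(K,T,uv); return o+d*(z-o[2])/d[2]
def tri(r1,r2):
    A=np.array([r1[1],-r2[1]]).T; s=np.linalg.lstsq(A,r2[0]-r1[0],rcond=None)[0]
    p,q=r1[0]+s[0]*r1[1],r2[0]+s[1]*r2[1]; return (p+q)/2,np.linalg.norm(p-q)
def blobs(m,amin):
    n,l,st,c=cv2.connectedComponentsWithStats(m.astype(np.uint8)*255); return [(c[i],st[i,4],l==i) for i in range(1,n) if st[i,4]>=amin]
def orange(img):
    h=cv2.cvtColor(img,cv2.COLOR_RGB2HSV); return (h[...,0]<14)&(h[...,1]>200)&(h[...,2]>170)
def white(img):
    h=cv2.cvtColor(img,cv2.COLOR_RGB2HSV); return (h[...,1]<45)&(h[...,2]>190)
E
python3 - <<'E'
from h import *
t=np.load("top0.npz"); s=np.load("scene0.npz")
for n,d in(("top",t),("scene",s)):
    for c,a,_ in blobs(orange(d["img"]),6):print(n,c.round(1),a,plane(d["K"],d["world_from_camera"],c,.075).round(3))
K,T=t["K"],t["world_from_camera"]
for c,a,m in blobs(white(t["img"]),700):
    if a>3000 or c[1]<140:continue
    cn=cv2.findContours(m.astype(np.uint8),0,2)[0][0]; b=cv2.boxPoints(cv2.minAreaRect(cn))
    P=np.array([plane(K,T,p,.068) for p in b]); e=np.diff(np.vstack([P,P[:1]]),axis=0)[:,:2]
    L=np.linalg.norm(e,axis=1); i=L.argmax(); v=e[i]*np.sign(e[i,0])
    print("lid",c.round(1),a,P.mean(0).round(3),L.round(3),"yaw deg",np.degrees(np.arctan2(v[1],v[0])).round(1))
E
```

```text
scene [224.5 147. ] 12 [ 0.247 -0.626  0.075]
scene [312.5 156.5] 17 [ 0.232 -0.235  0.075]
scene [224.6 190.8] 20 [ 0.558 -0.48   0.075]
scene [287.9 190.8] 14 [ 0.499 -0.253  0.075]
scene [338.4 195.1] 19 [ 0.479 -0.067  0.075]
scene [428.8 210.1] 18 [0.488 0.254 0.075]
lid [359.  189.2] 1783 [ 0.607 -0.282  0.068] [0.169 0.126 0.169 0.124] yaw deg -16.9
lid [192.5 196.2] 1790 [0.597 0.284 0.068] [0.126 0.169 0.125 0.168] yaw deg 18.0
lid [288.5 196.8] 1794 [ 0.587 -0.042  0.068] [0.125 0.169 0.124 0.169] yaw deg 13.5
lid [565.2 341.6] 2606 [ 0.086 -0.952  0.068] [0.195 0.306 0.191 0.305] yaw deg -0.4
lid [270.2 349. ] 720 [0.08  0.029 0.068] [0.21  0.08  0.209 0.079] yaw deg -64.6
lid [427.  385.1] 1130 [-0.057 -0.478  0.068] [0.144 0.133 0.143 0.132] yaw deg -65.9
```

```bash
python3 - <<'E'
from h import *
t=np.load("top0.npz"); s=np.load("scene0.npz")
def om(img):
    h=cv2.cvtColor(img,cv2.COLOR_RGB2HSV); return (h[...,0]<16)&(h[...,1]>165)&(h[...,2]>120)
sc=[(287.9,190.8),(338.4,195.1),(428.8,210.1)]; 
h=cv2.cvtColor(t["img"],cv2.COLOR_RGB2HSV); print(h[223:229,199:204].tolist()[2])
S=[(c,a) for c,a,_ in blobs(om(s["img"]),8)]
for c,a,_ in blobs(om(t["img"]),6):
    if a>200: continue
    p=plane(t["K"],t["world_from_camera"],c,.075); b=[]
    for c2,a2 in S:
        x,g=tri(ray(t["K"],t["world_from_camera"],c),ray(s["K"],s["world_from_camera"],c2))
        if g<.012 and 0<x[2]<.15: b.append((c2.round(1),a2,x.round(3),round(g,4)))
    print(c.round(1),a,p.round(3),b)
E
```

```text
[[14, 176, 239], [15, 167, 243], [15, 172, 239], [11, 179, 237], [10, 185, 198]]
[418.  201.4] 51 [ 0.558 -0.479  0.075] [(array([224.7, 190.8]), np.int32(41), array([ 0.558, -0.479,  0.075]), np.float64(0.0003))]
[351.1 218.4] 47 [ 0.506 -0.251  0.075] [(array([287.6, 191.3]), np.int32(40), array([ 0.506, -0.251,  0.078]), np.float64(0.0004))]
[200.7 224.8] 44 [0.498 0.254 0.075] [(array([429. , 210.4]), np.int32(43), array([0.497, 0.254, 0.08 ]), np.float64(0.001))]
[295.9 226.1] 44 [ 0.485 -0.065  0.075] [(array([338.4, 195.6]), np.int32(39), array([ 0.485, -0.065,  0.078]), np.float64(0.0002))]
[466.2 291.5] 55 [ 0.254 -0.625  0.075] [(array([223.8, 147.7]), np.int32(30), array([ 0.254, -0.625,  0.075]), np.float64(0.0012))]
[349.  302.3] 62 [ 0.229 -0.235  0.075] []
[583.1 395. ] 17 [-0.088 -0.985  0.075] []
```

```bash
cat >> h.py <<'E'
from scipy.spatial.transform import Rotation as Ro
def plan(s,p,yaw):
    R0=Ro.from_quat(np.roll(s["tcp_rot"],-1)); c,n=np.cos(np.radians(yaw)),np.sin(np.radians(yaw))
    Rt=Ro.from_matrix(np.array([[c,n,0],[n,-c,0],[0,0,-1]]))
    return np.r_[R0.inv().apply(np.array(p)-s["ee_pos"])/.4,(R0.inv()*Rt).as_rotvec()/.5].round(3)
def show(s):
    print("t",round(s["time_s"],2),"p",s["ee_pos"].round(4),"F",s["wrist_force"].round(2),"w",round(s["gripper_width"],3),"j",s["joints"].round(2))
E
python3 - <<'E'
from h import *
from station import ctrl
s=ctrl.state(); show(s); print(plan(s,[.506,-.251,.17],-17))
E
```

```text
t 0.1 p [ 0.3065 -0.6566  0.2555] F [-0.54  1.2   0.8 ] w 1.002 j [ 1.06  0.6  -0.    1.6   0.    0.94 -0.08]
[ 8.810e-01 -7.070e-01  2.150e-01 -3.000e-03  1.000e-03  1.467e+00]
```

{"fn": "play_rows", "kwargs": {
  "series": [
    [0.09,-0.07,0,0,0,0.12],
    [0.19,-0.15,0,0,0,0.25],
    [0.29,-0.23,0.02,0,0,0.38],
    [0.38,-0.3,0.04,0,0,0.5],
    [0.47,-0.38,0.06,0,0,0.63],
    [0.57,-0.46,0.08,0,0,0.75],
    [0.66,-0.53,0.1,0,0,0.88],
    [0.74,-0.6,0.1,0,0,1]
  ],
  "jaw": 0.7,
  "squeeze": 40
}}

```text
time_s: 0.9
ee_pos: [0.4737, -0.3112, 0.2147]
tcp_rot: [-0.001, 0.999, -0.032, -0.001]
wrist_force: [1.4, -0.2, -0.1]
gripper_width: 0.703
```

```bash
python3 - <<'E'
from h import *
from station import ctrl
s=ctrl.state(); show(s); print(plan(s,[.506,-.251,.14],-17))
E
```

```text
t 0.9 p [ 0.4737 -0.3112  0.2147] F [ 1.42 -0.21 -0.12] w 0.703 j [ 0.39  0.47  0.12  2.01 -0.09  0.67 -1.06]
[ 0.071 -0.155  0.187 -0.004  0.005  0.464]
```

{"fn": "play_rows", "kwargs": {
  "series": [
    [0.01,-0.03,0.03,0,0,0.08],
    [0.03,-0.06,0.07,0,0,0.17],
    [0.04,-0.09,0.1,0,0,0.26],
    [0.05,-0.12,0.14,0,0,0.35],
    [0.07,-0.145,0.17,0,0,0.42],
    [0.07,-0.155,0.187,0,0,0.464],
    [0.071,-0.155,0.187,-0.004,0.005,0.464],
    [0.071,-0.155,0.187,-0.004,0.005,0.464]
  ]
}}

```text
time_s: 1.7
ee_pos: [0.5055, -0.2514, 0.1401]
tcp_rot: [0.0, 0.989, -0.148, -0.0]
wrist_force: [0.0, 0.0, 0.5]
gripper_width: 0.702
```

```bash
python3 - <<'E'
from h import *
from station import ctrl
s=ctrl.state(); show(s); print(plan(s,[.506,-.251,.081],-17))
d=ctrl.get_image("wrist"); cv2.imwrite("pics/w1.png",d["img"][:,:,::-1]); print(d["K"],d["tool_from_camera"])
T=np.eye(4);T[:3,:3]=Ro.from_quat(np.roll(s["tcp_rot"],-1)).as_matrix();T[:3,3]=s["ee_pos"];T=T@d["tool_from_camera"]
for c,a,_ in blobs(orange(d["img"]),80): print(c,a,plane(d["K"],T,c,.075))
E
```

```text
t 1.7 p [ 0.5055 -0.2514  0.1401] F [0.04 0.03 0.48] w 0.702 j [ 0.25  0.57  0.17  2.08 -0.19  0.5  -1.32]
[ 0.001 -0.001  0.148  0.001  0.     0.001]
[[302.75386953   0.         321.43047866]
 [  0.         302.75386953 203.18812295]
 [  0.           0.           1.        ]] [[-2.75539206e-04  9.45954032e-01  3.24300622e-01  8.32060771e-02]
 [ 9.99999961e-01  2.47957228e-04  1.26373658e-04 -3.22795191e-04]
 [ 3.91309877e-05  3.24300644e-01 -9.45954064e-01 -1.17086050e-01]
 [ 0.00000000e+00  0.00000000e+00  0.00000000e+00  1.00000000e+00]]
```

View pics/w1.png

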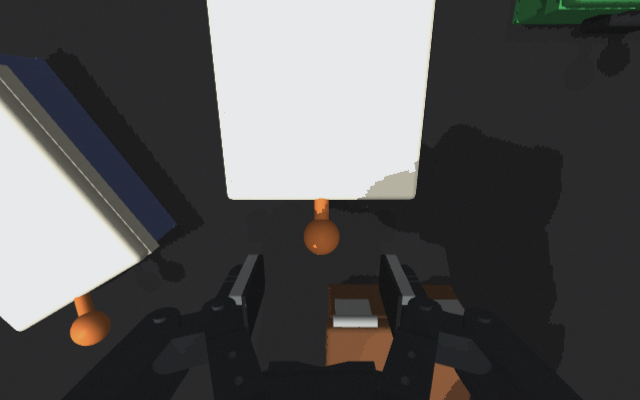

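The wrist view shows the ball at (321,237). It lies midway between the pads and about 2–3 mm towards tool −x, so I'll descend.

{"fn": "play_rows", "kwargs": {
  "series": [
    [0,0,0.03,0,0,0],
    [0,0,0.06,0,0,0],
    [-0.005,0,0.09,0,0,0],
    [-0.005,0,0.115,0,0,0],
    [-0.005,0,0.135,0,0,0],
    [-0.005,0,0.145,0,0,0],
    [-0.005,0,0.145,0,0,0],
    [-0.005,0,0.145,0,0,0]
  ]
}}

```text
time_s: 2.55
ee_pos: [0.5038, -0.2512, 0.0825]
tcp_rot: [0.0, 0.989, -0.148, 0.0]
wrist_force: [-0.5, -0.5, 0.1]
gripper_width: 0.7
```

{"fn": "play_rows", "kwargs": {
  "series": [
    [0,0,0,0,0,0],
    [0,0,0,0,0,0],
    [0,0,0,0,0,0],
    [0,0,0,0,0,0],
    [0,0,0,0,0,0],
    [0,0,0,0,0,0],
    [0,0,0,0,0,0],
    [0,0,0,0,0,0]
  ],
  "jaw": 0,
  "squeeze": 40
}}

```text
time_s: 3.35
ee_pos: [0.5041, -0.2509, 0.0829]
tcp_rot: [0.0, 0.989, -0.148, 0.001]
wrist_force: [0.3, 3.2, 7.0]
gripper_width: 0.259
```

{"fn": "play_rows", "kwargs": {
  "series": [
    [0,0,-0.002,0,0,0],
    [0,0,-0.004,0,0,0],
    [0,0,-0.006,0,0,0],
    [0,0,-0.008,0,0,0],
    [0,0,-0.01,0,0,0],
    [0,0,-0.012,0,0,0],
    [0,0,-0.012,0,0,0],
    [0,0,-0.012,0,0,0]
  ]
}}

```text
time_s: 4.15
ee_pos: [0.5042, -0.2509, 0.0847]
tcp_rot: [0.0, 0.989, -0.148, -0.0]
wrist_force: [8.8, -3.4, -46.1]
gripper_width: 0.249
```

It pulls back with 46 N after 2 mm of rise, so this lid is caught. I'll ease off and release.

{"fn": "play_rows", "kwargs": {
  "series": [
    [0,0,0.004,0,0,0],
    [0,0,0.005,0,0,0],
    [0,0,0.005,0,0,0],
    [0,0,0.005,0,0,0],
    [0,0,0.005,0,0,0],
    [0,0,0.005,0,0,0],
    [0,0,0.005,0,0,0],
    [0,0,0.005,0,0,0]
  ],
  "jaw": 0.7
}}

```text
time_s: 4.95
ee_pos: [0.5042, -0.2508, 0.0828]
tcp_rot: [0.0, 0.989, -0.147, -0.0]
wrist_force: [0.9, -0.3, 0.4]
gripper_width: 0.7
```

{"fn": "play_rows", "kwargs": {
  "series": [
    [0,0,-0.05,0,0,0],
    [0,0,-0.12,0,0,0],
    [0,0,-0.2,0,0,0],
    [0,0,-0.25,0,0,0],
    [0,0,-0.25,0,0,0],
    [0,0,-0.25,0,0,0],
    [0,0,-0.25,0,0,0],
    [0,0,-0.25,0,0,0]
  ]
}}

```text
time_s: 5.75
ee_pos: [0.5038, -0.2506, 0.1818]
tcp_rot: [0.0, 0.989, -0.147, -0.001]
wrist_force: [-0.1, -0.2, 0.1]
gripper_width: 0.702
```

```bash
python3 - <<'E'
from h import *
from station import ctrl
s=ctrl.state(); show(s); print(plan(s,[.484,-.066,.14],13.5))
E
```

```text
t 5.75 p [ 0.5038 -0.2506  0.1818] F [-0.09 -0.22  0.08] w 0.702 j [ 0.23  0.51  0.19  2.05 -0.17  0.6  -1.33]
[-0.182 -0.427  0.105 -0.     0.005 -1.063]
```

{"fn": "play_rows", "kwargs": {
  "series": [
    [-0.03,-0.07,0,0,0,-0.15],
    [-0.06,-0.14,0,0,0,-0.3],
    [-0.09,-0.21,0,0,0,-0.45],
    [-0.12,-0.28,0,0,0,-0.6],
    [-0.15,-0.35,0,0,0,-0.75],
    [-0.17,-0.41,0.05,0,0,-0.9],
    [-0.182,-0.427,0.1,0,0,-1],
    [-0.182,-0.427,0.105,0,0,-1]
  ]
}}

```text
time_s: 6.55
ee_pos: [0.4825, -0.0644, 0.1377]
tcp_rot: [-0.001, 0.995, 0.103, -0.003]
wrist_force: [-0.1, -0.3, -0.6]
gripper_width: 0.702
```

```bash
cat >> h.py <<'E'
def wristknob(ctrl,z=.075):
    s=ctrl.state(); d=ctrl.get_image("wrist")
    T=np.eye(4);T[:3,:3]=Ro.from_quat(np.roll(s["tcp_rot"],-1)).as_matrix();T[:3,3]=s["ee_pos"];T=T@d["tool_from_camera"]
    h=cv2.cvtColor(d["img"],cv2.COLOR_RGB2HSV); m=(h[...,0]<16)&(h[...,1]>150)&(h[...,2]>80)
    m=cv2.morphologyEx(m.astype(np.uint8),cv2.MORPH_OPEN,cv2.getStructuringElement(2,(19,19)))
    for c,a,_ in blobs(m,300): print(c.round(1),a,plane(d["K"],T,c,z).round(4))
    return d
E
python3 - <<'E'
from h import *
from station import ctrl
s=ctrl.state(); show(s); print(plan(s,[.484,-.066,.081],13.5)); wristknob(ctrl)
E
```

```text
t 6.55 p [ 0.4825 -0.0644  0.1377] F [-0.1 -0.3 -0.6] w 0.702 j [-0.02  0.51  0.05  2.24 -0.06  0.4  -1.28]
[ 0.004  0.005  0.142 -0.005  0.013 -0.057]
[324.4 234.4] 1069 [ 0.4826 -0.0657  0.075 ]
[601. 251.] 1116 [ 0.5087 -0.2474  0.075 ]
```

The wrist camera puts the middle knob at (0.483, −0.066), in agreement with the other cameras.

{"fn": "play_rows", "kwargs": {
  "series": [
    [0,0,0.03,0,0,-0.05],
    [0,0.003,0.06,0,0.01,-0.057],
    [0,0.004,0.09,0,0.01,-0.057],
    [0,0.004,0.115,0,0.01,-0.057],
    [0,0.004,0.13,0,0.01,-0.057],
    [0,0.004,0.14,0,0.01,-0.057],
    [0,0.004,0.14,0,0.01,-0.057],
    [0,0.004,0.14,0,0.01,-0.057]
  ]
}}

```text
time_s: 7.4
ee_pos: [0.483, -0.0672, 0.0826]
tcp_rot: [-0.001, 0.993, 0.116, -0.0]
wrist_force: [0.4, -0.7, 0.6]
gripper_width: 0.701
```

{"fn": "play_rows", "kwargs": {
  "series": [
    [0,0,0,0,0,0],
    [0,0,0,0,0,0],
    [0,0,0,0,0,0],
    [0,0,0,0,0,0],
    [0,0,0,0,0,0],
    [0,0,0,0,0,0],
    [0,0,0,0,0,0],
    [0,0,0,0,0,0]
  ],
  "jaw": 0
}}

```text
time_s: 8.2
ee_pos: [0.483, -0.0662, 0.083]
tcp_rot: [-0.001, 0.993, 0.116, -0.0]
wrist_force: [-1.7, 5.5, 6.2]
gripper_width: 0.254
```

{"fn": "play_rows", "kwargs": {
  "series": [
    [0,0,-0.001,0,0,0],
    [0,0,-0.002,0,0,0],
    [0,0,-0.003,0,0,0],
    [0,0,-0.004,0,0,0],
    [0,0,-0.005,0,0,0],
    [0,0,-0.006,0,0,0],
    [0,0,-0.006,0,0,0],
    [0,0,-0.006,0,0,0]
  ]
}}

```text
time_s: 9.0
ee_pos: [0.4829, -0.0661, 0.0843]
tcp_rot: [-0.001, 0.993, 0.117, -0.001]
wrist_force: [4.8, 0.2, -30.8]
gripper_width: 0.249
```

This one holds too, with 31 N after 1.3 mm of rise. I'll release it and go to the left case.

{"fn": "play_rows", "kwargs": {
  "series": [
    [0,0,0.003,0,0,0],
    [0,0,0.004,0,0,0],
    [0,0,0.004,0,0,0],
    [0,0,0.004,0,0,0],
    [0,0,0.004,0,0,0],
    [0,0,0.004,0,0,0],
    [0,0,0.004,0,0,0],
    [0,0,0.004,0,0,0]
  ],
  "jaw": 0.7
}}

```text
time_s: 9.8
ee_pos: [0.483, -0.0661, 0.0828]
tcp_rot: [-0.001, 0.993, 0.117, -0.001]
wrist_force: [0.9, -0.0, 0.4]
gripper_width: 0.697
```

{"fn": "play_rows", "kwargs": {
  "series": [
    [0,0,-0.05,0,0,0],
    [0,0,-0.12,0,0,0],
    [0,0,-0.2,0,0,0],
    [0,0,-0.25,0,0,0],
    [0,0,-0.25,0,0,0],
    [0,0,-0.25,0,0,0],
    [0,0,-0.25,0,0,0],
    [0,0,-0.25,0,0,0]
  ]
}}

```text
time_s: 10.6
ee_pos: [0.4827, -0.0663, 0.1818]
tcp_rot: [-0.001, 0.993, 0.117, -0.002]
wrist_force: [-0.3, -0.8, 0.1]
gripper_width: 0.698
```

```bash
python3 - <<'E'
from h import *
from station import ctrl
s=ctrl.state(); show(s); print(plan(s,[.497,.252,.145],18))
E
```

```text
t 10.6 p [ 0.4827 -0.0663  0.1818] F [-0.27 -0.77  0.13] w 0.698 j [-0.02  0.43  0.05  2.21 -0.05  0.51 -1.26]
[ 0.219 -0.765  0.094 -0.007  0.006 -0.161]
```

{"fn": "play_rows", "kwargs": {
  "series": [
    [0.03,-0.11,0,0,0,-0.02],
    [0.06,-0.22,0,0,0,-0.05],
    [0.09,-0.33,0,0,0,-0.08],
    [0.13,-0.44,0,0,0,-0.1],
    [0.16,-0.55,0,0,0,-0.13],
    [0.19,-0.66,0.02,0,0,-0.15],
    [0.219,-0.75,0.05,0,0,-0.16],
    [0.219,-0.765,0.08,0,0,-0.16]
  ]
}}

```text
time_s: 11.4
ee_pos: [0.4965, 0.2575, 0.1492]
tcp_rot: [-0.003, 0.987, 0.159, -0.001]
wrist_force: [-0.2, -0.2, -0.2]
gripper_width: 0.705
```

```bash
python3 - <<'E'
from h import *
from station import ctrl
s=ctrl.state(); show(s); print(plan(s,[.497,.252,.084],18)); wristknob(ctrl,.079)
s=ctrl.state(); show(s)
E
```

```text
t 11.4 p [0.4965 0.2575 0.1492] F [-0.16 -0.19 -0.24] w 0.705 j [-0.62  0.55  0.06  2.08 -0.07  0.52 -1.75]
[-0.003  0.014  0.163 -0.011  0.004  0.012]
[328.6 225.8] 457 [0.5007 0.2547 0.079 ]
t 11.45 p [0.4953 0.2552 0.1473] F [-1.59  1.12 -1.8 ] w 0.695 j [-0.62  0.55  0.06  2.08 -0.07  0.51 -1.75]
```

{"fn": "play_rows", "kwargs": {
  "series": [
    [0,0.005,0.01,0,0,0],
    [0,0.008,0.02,0,0,0.01],
    [0,0.01,0.02,0,0,0.01],
    [0,0.01,0.02,0,0,0.01],
    [0,0.01,0.02,0,0,0.01],
    [0,0.01,0.02,0,0,0.01],
    [0,0.01,0.02,0,0,0.01],
    [0,0.01,0.02,0,0,0.01]
  ]
}}

```text
time_s: 12.25
ee_pos: [0.4965, 0.2515, 0.1395]
tcp_rot: [-0.002, 0.988, 0.156, -0.003]
wrist_force: [-0.1, 0.7, -0.2]
gripper_width: 0.701
```

```bash
python3 - <<'E'
from h import *
from station import ctrl
s=ctrl.state(); show(s); d=wristknob(ctrl,.079); cv2.imwrite("pics/w3.png",d["img"][:,:,::-1])
print(plan(s,[.498,.253,.084],18)); 
E
```

```text
t 12.25 p [0.4965 0.2515 0.1395] F [-0.08  0.68 -0.23] w 0.701 j [-0.61  0.56  0.06  2.09 -0.08  0.5  -1.75]
[321.8 230.9] 681 [0.4997 0.253  0.079 ]
[ 0.005 -0.002  0.139 -0.008  0.011 -0.   ]
```

View pics/w3.png

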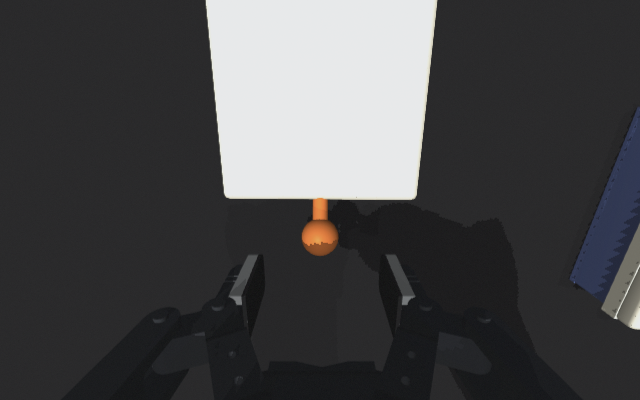

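The ball is at (320,237), centred between the pads. I'll descend and pinch it slightly lower this time, then tug.

{"fn": "play_rows", "kwargs": {
  "series": [
    [0,0,0.03,0,0,0],
    [0,0,0.06,0,0,0],
    [0,0,0.09,0,0.01,0],
    [0,0,0.115,0,0.01,0],
    [0,0,0.13,0,0.01,0],
    [0,0,0.143,0,0.01,0],
    [0,0,0.143,0,0.01,0],
    [0,0,0.143,0,0.01,0]
  ]
}}

```text
time_s: 13.1
ee_pos: [0.4962, 0.2516, 0.0823]
tcp_rot: [-0.002, 0.988, 0.156, -0.001]
wrist_force: [1.2, 0.3, -0.3]
gripper_width: 0.696
```

{"fn": "play_rows", "kwargs": {
  "series": [
    [0,0,0,0,0,0],
    [0,0,0,0,0,0],
    [0,0,0,0,0,0],
    [0,0,0,0,0,0],
    [0,0,0,0,0,0],
    [0,0,0,0,0,0],
    [0,0,0,0,0,0],
    [0,0,0,0,0,0]
  ],
  "jaw": 0
}}

```text
time_s: 13.9
ee_pos: [0.4961, 0.2527, 0.0826]
tcp_rot: [-0.003, 0.988, 0.157, -0.0]
wrist_force: [-2.1, 3.8, 3.9]
gripper_width: 0.258
```

{"fn": "play_rows", "kwargs": {
  "series": [
    [0,0,-0.001,0,0,0],
    [0,0,-0.002,0,0,0],
    [0,0,-0.003,0,0,0],
    [0,0,-0.004,0,0,0],
    [0,0,-0.005,0,0,0],
    [0,0,-0.006,0,0,0],
    [0,0,-0.006,0,0,0],
    [0,0,-0.006,0,0,0]
  ]
}}

```text
time_s: 14.7
ee_pos: [0.4963, 0.2528, 0.0851]
tcp_rot: [-0.003, 0.988, 0.157, -0.0]
wrist_force: [1.4, 4.1, -3.2]
gripper_width: 0.254
```

It follows the tug with only about 3 N, so this is the uncaught lid. I'll lift it about 10 mm.

{"fn": "play_rows", "kwargs": {
  "series": [
    [0,0,-0.005,0,0,0],
    [0.001,0,-0.01,0,0,0],
    [0.001,0,-0.015,0,0,0],
    [0.002,0,-0.02,0,0,0],
    [0.003,0,-0.025,0,0,0],
    [0.003,0,-0.025,0,0,0],
    [0.003,0,-0.025,0,0,0],
    [0.003,0,-0.025,0,0,0]
  ]
}}

```text
time_s: 15.5
ee_pos: [0.4977, 0.2532, 0.0953]
tcp_rot: [-0.003, 0.988, 0.157, 0.0]
wrist_force: [1.5, 3.8, 2.4]
gripper_width: 0.254
```

```bash
python3 - <<'E'
from h import *
from station import ctrl
s=ctrl.state(); d=wristknob(ctrl,.089); cv2.imwrite("pics/w4.png",d["img"][:,:,::-1])
E
```

```text
[321.1 281.2] 2555 [0.4995 0.2545 0.089 ]
```

View pics/w4.png

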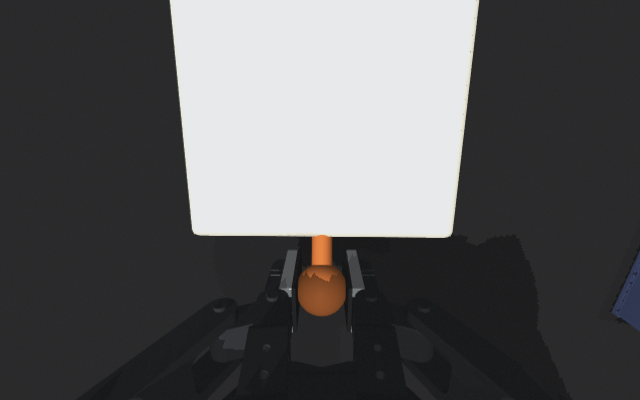

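The ball at (322,290) sits where a held ball should appear between the pads, and the lid edge measures about 78 mm high, so the lid came up with it. I'll lift a few mm more for margin, then press down in steps and watch the force.

{"fn": "play_rows", "kwargs": {
  "series": [
    [0,0,-0.005,0,0,0],
    [0.001,0,-0.01,0,0,0],
    [0.001,0,-0.012,0,0,0],
    [0.001,0,-0.012,0,0,0],
    [0.001,0,-0.012,0,0,0],
    [0.001,0,-0.012,0,0,0],
    [0.001,0,-0.012,0,0,0],
    [0.001,0,-0.012,0,0,0]
  ]
}}

```text
time_s: 16.35
ee_pos: [0.4985, 0.2535, 0.1]
tcp_rot: [-0.003, 0.988, 0.157, 0.001]
wrist_force: [2.9, 4.0, -0.7]
gripper_width: 0.254
```

{"fn": "play_rows", "kwargs": {
  "series": [
    [0,0,0.005,0,0,0],
    [-0.001,0,0.01,0,0,0],
    [-0.002,0,0.015,0,0,0],
    [-0.003,0,0.02,0,0,0],
    [-0.004,0,0.025,0,0,0],
    [-0.004,0,0.03,0,0,0],
    [-0.004,0,0.035,0,0,0],
    [-0.004,0,0.035,0,0,0]
  ]
}}

```text
time_s: 17.15
ee_pos: [0.4963, 0.2528, 0.0853]
tcp_rot: [-0.003, 0.988, 0.157, -0.0]
wrist_force: [-1.0, 3.7, -2.5]
gripper_width: 0.252
```

{"fn": "play_rows", "kwargs": {
  "series": [
    [0,0,0.003,0,0,0],
    [0,0,0.006,0,0,0],
    [0,0,0.009,0,0,0],
    [0,0,0.012,0,0,0],
    [0,0,0.014,0,0,0],
    [0,0,0.016,0,0,0],
    [0,0,0.016,0,0,0],
    [0,0,0.016,0,0,0]
  ]
}}

```text
time_s: 17.95
ee_pos: [0.4958, 0.2526, 0.0794]
tcp_rot: [-0.003, 0.988, 0.157, -0.001]
wrist_force: [-4.3, 1.6, 8.3]
gripper_width: 0.256
```

{"fn": "play_rows", "kwargs": {
  "series": [
    [0,0,0.002,0,0,0],
    [0,0,0.004,0,0,0],
    [0,0,0.006,0,0,0],
    [0,0,0.007,0,0,0],
    [0,0,0.007,0,0,0],
    [0,0,0.007,0,0,0],
    [0,0,0.007,0,0,0],
    [0,0,0.007,0,0,0]
  ]
}}

```text
time_s: 18.75
ee_pos: [0.4956, 0.2526, 0.0777]
tcp_rot: [-0.003, 0.988, 0.157, -0.0]
wrist_force: [-4.6, 2.2, 17.7]
gripper_width: 0.256
```

{"fn": "play_rows", "kwargs": {
  "series": [
    [0,0,0.003,0,0,0],
    [0,0,0.005,0,0,0],
    [0,0,0.006,0,0,0],
    [0,0,0.006,0,0,0],
    [0,0,0.006,0,0,0],
    [0,0,0.006,0,0,0],
    [0,0,0.006,0,0,0],
    [0,0,0.006,0,0,0]
  ]
}}

```text
time_s: 19.55
ee_pos: [0.4955, 0.2526, 0.0767]
tcp_rot: [-0.003, 0.988, 0.157, -0.0]
wrist_force: [-4.8, 1.5, 19.6]
gripper_width: 0.249
```

Now a gentle tug to check the catch.

{"fn": "play_rows", "kwargs": {
  "series": [
    [0,0,-0.003,0,0,0],
    [0,0,-0.005,0,0,0],
    [0,0,-0.007,0,0,0],
    [0,0,-0.008,0,0,0],
    [0,0,-0.009,0,0,0],
    [0,0,-0.01,0,0,0],
    [0,0,-0.01,0,0,0],
    [0,0,-0.01,0,0,0]
  ]
}}

```text
time_s: 20.35
ee_pos: [0.4957, 0.2526, 0.0797]
tcp_rot: [-0.003, 0.988, 0.157, -0.0]
wrist_force: [2.8, 5.2, -14.6]
gripper_width: 0.251
```

It holds against 15 N, where it lifted freely before. I'll ease off, release and retreat.

{"fn": "play_rows", "kwargs": {
  "series": [
    [0,0,0.003,0,0,0],
    [0,0,0.003,0,0,0],
    [0,0,0.003,0,0,0],
    [0,0,0.003,0,0,0],
    [0,0,0.003,0,0,0],
    [0,0,0.003,0,0,0],
    [0,0,0.003,0,0,0],
    [0,0,0.003,0,0,0]
  ],
  "jaw": 0.7
}}

```text
time_s: 21.15
ee_pos: [0.4957, 0.2526, 0.0786]
tcp_rot: [-0.003, 0.988, 0.157, -0.0]
wrist_force: [-0.1, -0.2, -0.4]
gripper_width: 0.697
```

{"fn": "play_rows", "kwargs": {
  "series": [
    [0,0,-0.03,0,0,0],
    [0,0,-0.08,0,0,0],
    [0,0,-0.12,0,0,0],
    [0,0,-0.15,0,0,0],
    [0,0,-0.15,0,0,0],
    [0,0,-0.15,0,0,0],
    [0,0,-0.15,0,0,0],
    [0,0,-0.15,0,0,0]
  ]
}}

```text
time_s: 21.95
ee_pos: [0.4954, 0.2521, 0.1379]
tcp_rot: [-0.003, 0.988, 0.157, -0.001]
wrist_force: [0.5, -1.0, 0.3]
gripper_width: 0.699
```

```bash
python3 - <<'E'
from h import *
from station import ctrl
show(ctrl.state()); d=wristknob(ctrl,.079); cv2.imwrite("pics/w5.png",d["img"][:,:,::-1])
# front lid edge width in px, before (w3) and now
for f in("w3","w5"):
    im=cv2.imread(f"pics/{f}.png")[:,:,::-1]; b=[x for x in blobs(white(im),5000)]
    m=max(b,key=lambda x:x[1])[2]; r=np.where(m[:,320])[0].max(); w=[np.ptp(np.where(m[q])[0]) for q in(100,150,180)]; print(f,"front row",r,"widths",w)
for n in("top","scene"):
    e=ctrl.get_image(n); cv2.imwrite(f"pics/{n}9.png",e["img"][:,:,::-1])
    o=np.load(n+"0.npz")["img"]; 
    if n=="scene":
        a,b=[x[200:300,260:430].astype(int) for x in(o,e["img"])]; print("bystander diff px",(abs(a-b).max(2)>60).sum())
E
```

```text
t 21.95 p [0.4954 0.2521 0.1379] F [ 0.53 -1.    0.34] w 0.699 j [-0.61  0.57  0.06  2.09 -0.08  0.49 -1.75]
[323.5 229.1] 670 [0.501  0.2534 0.079 ]
w3 front row 197 widths [np.int64(211), np.int64(200), np.int64(194)]
w5 front row 195 widths [np.int64(209), np.int64(198), np.int64(192)]
bystander diff px 25
```

View pics/scene9.png

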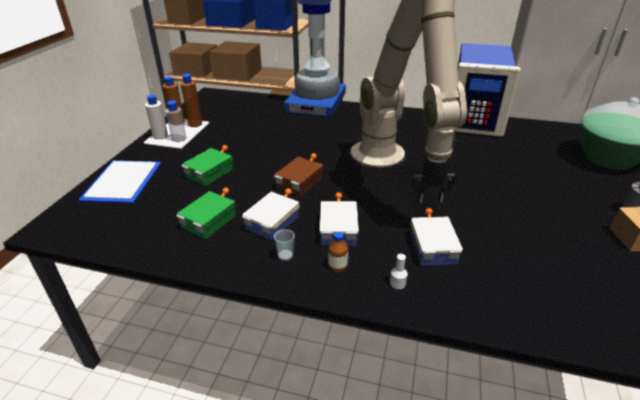

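The scene view shows the bottle, beaker and horn where they were, all lids flat, and the gripper clear of the left knob at (428,211). The left lid looks about 2% smaller to the wrist camera after allowing for the camera height, so it sits about 4 mm lower, as a caught lid should.

```bash
python3 -c "
from station import ctrl
print(ctrl.close_job())"
```

```text
the job is handed in; nothing more can be done
None
```

I found the uncaught lid on the left case, pressed it until its catch held, and handed the job in at about 22 s. The system reports no verdict.

- **Finding it:** I tugged all three lids by their knobs. The right one held at 46 N with about 2 mm of rise, and the middle one held at 31 N with 1.3 mm. Those tugs were harder than the 10 N intended, but both lids were still holding at the peak. The left lid followed with only a few newtons, and I lifted it about 15 mm.
- **Shutting it:** I pressed the left lid down by its knob to about 20 N. A check tug then held against about 15 N.
- **After letting go:** The wrist camera showed the left lid's front about 4 mm lower than it was found, as a caught lid should be. The scene camera showed the bottle, beaker and horn standing where they were.

No check failed. I never felt a separate snap in the force readings, so the evidence for the catch is the tug test and the lower lid.

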